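# Stow the jar in the pantry tier and latch its door

## Robot

A 7-joint arm with a two-finger parallel gripper is mounted at the origin on the work surface. World frame = base frame: x ahead of the robot, y to its left, z up, the work surface at z = 0. Lengths are in m, angles in rad, forces in N, time in s.
With the tool pointing down it reaches from about 0.4 to 0.9 m from the base axis. Payload 5.6 kg.
Tool frame: the origin (TCP) lies midway between the tips of the shut fingers; the grasp point (between the pads) lies 19 mm behind it; z points along the fingers, y is the line along which they close (so a half turn about z gives the same grasp; the last joint's range is limited). The gripper opens to 92 mm and grips with 3 to 60 N. Pads are 20 mm wide; open, the fingers measure 128 mm over their backs; the gripper's body (75 mm by 189 mm) begins 69 mm behind the grasp point.
Start: joints at [1.264, 0.468, -0.012, 1.603, 0.006, 1.071, -0.056], TCP at [0.169, -0.628, 0.215] pointing down, gripper open.
Joint ranges: [-2.53, 2.53], [-0.31, 2.02], [-1.57, 1.55], [0.28, 2.44], [-1.29, 4.43], [0.15, 1.84], [-2.92, 2.92]. Speed limits (rad/s): [2.57, 2.57, 3.14, 3.14, 3.14, 3.14, 3.14].

## Interface

Orientations are given as a 3x3 rotation matrix whose columns are the frame's x, y, z axes.
In Python, from station import env, effector, solver, viewer, workorder, search_frame, tip_of gives the robot as it stands. Calls block until the motion is done:
- env.reach(position, orientation): joint-space move of the TCP to a pose.
- env.movel(position, frame=None, rate=0.15): straight line of the TCP; frame=None keeps the orientation; rate is the mean speed in m/s.
- env.goto_joints(angles): joint-space move.
- effector.release() and effector.grasp(squeeze=None): open the fingers fully, or close them until they stop; squeeze is the grip in N (None keeps the last).
- env.pause(seconds).
- solver.inverse_kinematics(position, orientation): joint angles nearest the present ones, or None.
- env.sense(): the state.
- viewer.read_camera(name): name is "scene" or "top"; returns (picture, depth): 480x640x3 uint8, red, green, blue; 480x640 float32, m along the optical axis (not along the pixel's ray), 0 where there is no reading.
- viewer.camera_info(name): a dict with "intrinsics" (3x3 intrinsics, pixels), "eye" and "rotation" of the camera in the world. Camera axes: x right, y up, looking along -z (the intrinsics and any distortion apply to the point x, -y, -z); pixel columns grow to the right and rows downward; lengths in m; the calibration is good to about 2 mm. A picture is of the moment at which its call begins. camera_info takes no time and is no camera call.
A pose or a line that the arm cannot do raises env.PlanningError and nothing moves.
- workorder.finish_job(): hands the job in; it is judged then, once.
Trained networks look in the newest picture that a camera, given by its name, has taken for a name from the list of things; names that differ only in an ending like _2 or _b are one class to them, and where a whole thing is asked for, a point or a joint stands for the part that bears it (a point fixed in the world has none). Each returns a list of dicts, best first, with "score" (0 to 1); they miss things now and then, are a little off and sometimes report something else, mostly with a low value. They report only what shows in the picture. A call takes as long as a camera call. They do not tell look-alikes from the thing itself.
- search_frame(camera, name): "at" ([x, y, z] in m, in world coordinates, good to about 4 mm: the middle of the surface that is visible of it).
- tip_of(camera, name): "at" ([x, y, z] in m, in world coordinates, good to about 4 mm: a listed point, or the origin of a listed thing).
The state is a dict: "t": time; "joint_positions": joint angles; "joint_velocities": joint speeds; "tau": joint torques, N m; "ee_pos": TCP position; "tcp_rot": TCP orientation; "wrist_force": force on the tool from outside, world axes, zero at the start; "moment": the same for the moment, N m; "gripper_width": finger opening in m; "grasp_force": force on a finger pad.
Only numpy, scipy, OpenCV 4.12 (cv2) and the standard library are available. Lean on these libraries where they do the work, as an engineer would, in place of code of your own. Each camera call takes 0.05 s, during which the arm holds its last target. There are 200 camera calls.

## Task

Stand the closed glass jar upright inside the upper grey tier, lowering it gently in through the open top. Then push the tier's door shut, without slamming or forcing it, until its latch snaps behind the strike and holds the door by itself. Leave the other things where they are.

Things in the scene. Friction and masses are not known exactly. Their poses are not given: they have to be found in the camera images.
- jar: small closed glass jar with a steel screw lid, 52 mm across, 85 mm tall, 0.2 kg, standing on the cupboard floor. Origin at the centre of its underside, z up
- tier: two stacked grey plastic tiers, fixed, 150 mm deep (x), 190 wide (y), 205 tall. Origin at the centre of the underside; -x of its frame is the front with the door, +y its left seen from the robot. The upper tier is open on top: walls 4 mm thick up to 205 mm, inside 182 mm wide (y -91 to 91) and from the door at x = -75 to the back wall at x = 71. Breaks if pressed above 15 N
- tier_floor (a point): centre of the upper tier's inner floor, 106 mm above the tier's origin, axes as the tier's; stand the jar with its centre within 60 mm of it in y and from 15 mm in front of to 40 mm behind it in x, clear of the latch housing on the door's inside, which reaches to 45 mm in front of this point when the door is shut
- hinge_top (a point): top end of the door's upright hinge line, left front corner of the upper tier: at (-78, 90, 205) mm in the tier's frame; axes as the tier's
- door_push (a point): point on the outer face of the door at its top edge, 120 mm from the hinge line; its frame turns with the door: -x points out of the outer face, -y along the door to its free edge, z up. Push near this point with the tips of the closed fingers, pointing down, 15 to 40 mm below the top edge
- door (a joint): opening angle of the door, rad: 0 flush with the front, grows as its right edge swings towards the robot; starts at 1 to 1.3. Plain grey 6 mm panel, hinge line in its mid-plane, 162 mm to the free edge, 93 mm tall, its foot 110 mm above the tier's origin. A weak hinge spring (0.3 N m when shut) swings it wide open unless latched
- keeper: empty red plastic onion keeper, an open bulbous bowl 108 mm across, 62 mm tall; leave alone; origin at the centre of its underside
- press: stainless steel garlic press lying flat, 150 mm long along x, 36 mm wide, 27 mm tall; leave alone; origin underneath
- lid1: blue plastic lid, 90 mm across, 14 mm tall, lying flat; leave alone; origin at the centre of its underside
- lid2: the second, matching blue plastic lid; leave alone
- door_latch (a point): bevelled sprung latch at the door's free edge: this point is fixed in the door at the free edge, 15 mm below its top. Pushing at door_push takes about 2 N, then 5 rising to 8 N over some 6 mm while the bevel rides over the strike; as the latch snaps in it drops to 2 to 3 N, and within 5 mm past the snap the door meets a rigid stop
- catch (a point): steel strike post on the right front corner of the tier, given for its middle setting. Post and door stop share an adjustable plate that is set up to 15 mm farther in or out along the tier's x: this differs from start to start and is not measured, so the latched door rests at any angle from -0.09 to 0.09 rad and the snap must be felt
There are look-alikes about, which are no part of the job. Several things have the shape of the jar; the one meant has the colours described above.

How it is judged:
By the outcome, as a careful person would: the job done as asked, in the order asked, and still so for the second after the job is handed in, with the robot touching nothing.
It also fails if it takes over 72 s, if anything falls off the work surface, if the arm or the gripper's body presses on something with over 40 N, if the wrist force passes 120 N, or if a joint passes its speed limit or range.

## Working session

There is one attempt and no reset: what is moved stays moved. The work goes in short steps, each a Python script; the robot and the scene stay as the last script left them, time stands still between calls to the robot, and variables do not carry over. Pictures are saved under pics/ and viewed, at most 10 in all, crops included, and the job is handed in when it is done.

```bash
ls; mkdir -p pics; python3 - <<'E'
from station import env,viewer,search_frame,tip_of
import cv2,numpy as np
for c in("scene","top"):
    p,d=viewer.read_camera(c); cv2.imwrite(f"pics/{c}0.png",p[:,:,::-1]); np.savez(f"pics/{c}0.npz",p=p,d=d)
    i=viewer.camera_info(c); print(c,{k:np.round(v,3).tolist() if not isinstance(v,str) else v for k,v in i.items()})
    for n in("jar","tier","keeper","press","lid1"):
        print(n,[(np.round(r["at"],3).tolist(),round(r["score"],2)) for r in tip_of(c,n)])
    for n in("tier_floor","hinge_top","door_push","door_latch","catch"):
        print(n,[(np.round(r["at"],3).tolist(),round(r["score"],2)) for r in tip_of(c,n)])
print(env.sense())
E
```

```text
pics
scene {'intrinsics': [[504.945, 0.0, 320.241], [0.0, 504.945, 234.921], [0.0, 0.0, 1.0]], 'eye': [1.255, 0.184, 1.251], 'rotation': [[-0.313, -0.791, 0.526], [0.95, -0.263, 0.169], [0.004, 0.553, 0.833]]}
jar [([0.516, -0.333, -0.001], 0.81), ([0.426, -0.318, 0.003], 0.8), ([0.446, -0.42, -0.005], 0.65)]
tier [([0.63, -0.036, -0.0], 0.83)]
keeper []
press [([0.424, -0.319, 0.002], 0.43)]
lid1 [([0.679, 0.378, -0.002], 0.73), ([0.673, 0.261, -0.001], 0.62)]
tier_floor [([0.63, -0.04, 0.104], 0.8)]
hinge_top [([0.545, 0.044, 0.201], 0.73)]
door_push [([0.436, 0.002, 0.206], 0.59)]
door_latch [([0.4, -0.019, 0.185], 0.74)]
catch [([0.564, -0.123, 0.19], 0.74)]
top {'intrinsics': [[591.165, 0.0, 317.403], [0.0, 591.165, 225.118], [0.0, 0.0, 1.0]], 'eye': [0.358, -0.012, 1.643], 'rotation': [[-0.004, 0.99, -0.141], [-1.0, -0.002, 0.011], [0.011, 0.141, 0.99]]}
jar [([0.416, -0.317, 0.007], 0.87), ([0.449, -0.415, 0.003], 0.75)]
tier [([0.632, -0.033, 0.003], 0.76), ([0.543, 0.045, 0.203], 0.17)]
keeper [([0.436, 0.295, -0.0], 0.71)]
press []
lid1 [([0.674, 0.266, 0.002], 0.6), ([0.67
[... 516 characters left out ...]
ay([ 1.39878382e-04,  3.80130884e-04,  2.47385878e-06,  3.24483464e-04,
        1.07520642e-03, -1.01942121e-04, -1.34320246e-04]), 'tau': array([-9.58342935e-04, -5.20430517e+01, -1.29092004e-02, -2.44056469e+01,
       -5.67183795e-02,  1.12346307e-02,  3.52363668e-05]), 'ee_pos': array([ 0.16942801, -0.62752386,  0.21458677]), 'tcp_rot': array([[ 9.65440558e-01,  2.60623345e-01, -2.94567936e-05],
       [ 2.60623344e-01, -9.65440559e-01, -9.07770646e-06],
       [-3.08046455e-05,  1.08685793e-06, -1.00000000e+00]]), 'wrist_force': array([ 0.26870354,  0.92849425, -0.35272176]), 'moment': array([0.03096409, 0.0032614 , 0.00584677]), 'grasp_force': 0.0, 'gripper_width': 0.09209838217489583}
```

View pics/scene0.png

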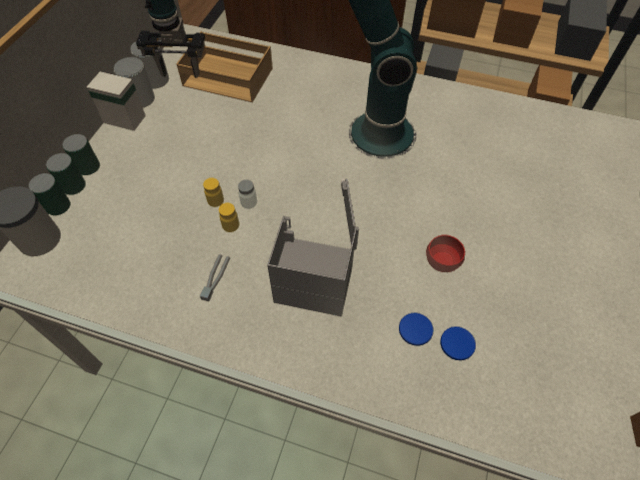

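View pics/top0.png

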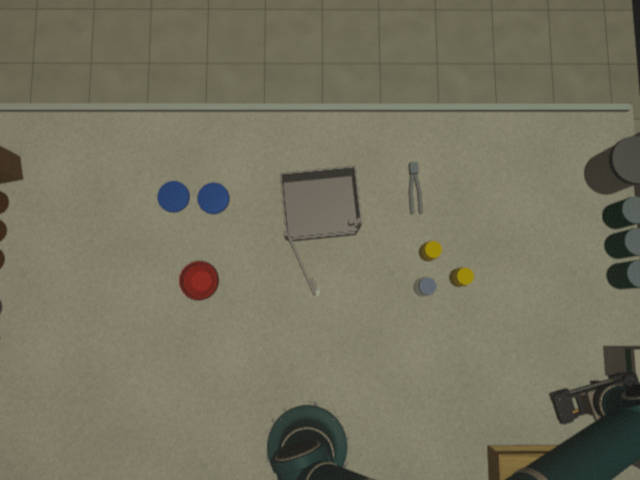

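Three jar-shaped things, as scene px / top px: A (247,193) / (426,286) has a steel-grey lid and clear body. B (213,192) / (462,277) and C (229,217) / (431,250) are both yellow. A fits "glass with a steel lid", and I'll confirm it in a crop while refining the positions from depth.

```bash
cat > h.py <<'E'
import numpy as np
from station import viewer
def cloud(c,d):
    i=viewer.camera_info(c);K=np.array(i["intrinsics"]);v,u=np.mgrid[:480,:640]
    P=np.stack([(u-K[0,2])/K[0,0]*d,-(v-K[1,2])/K[1,1]*d,-d],-1)
    W=P@np.array(i["rotation"]).T+np.array(i["eye"]);W[d<=0]=np.nan
    return W
E
python3 - <<'E'
import cv2,numpy as np
from h import cloud
z=np.load("pics/scene0.npz");t=np.load("pics/top0.npz")
a=cv2.resize(z["p"][160:250,190:280],(500,500),interpolation=cv2.INTER_CUBIC)
cv2.imwrite("pics/crop.png",a[:,:,::-1])
for c,f in(("scene",z),("top",t)):
    W=cloud(c,f["d"]);X,Y,Z=W[...,0],W[...,1],W[...,2]
    m=(np.hypot(X-.42,Y+.318)<.045)&(Z>.078)&(Z<.095)
    q=W[m];print(c,"jar top n",len(q),q.mean(0).round(4),((q.max(0)+q.min(0))/2).round(4),np.ptp(q,axis=0).round(3))
    m=(X>.35)&(X<.75)&(abs(Y+.03)<.17)&(Z>.19)&(Z<.22); q=W[m]
    door=q[(q[:,0]<.535)]; rim=q[q[:,0]>=.54]
    print("rim",len(rim),rim[:,2].mean().round(4),cv2.minAreaRect((rim[:,:2]*1000).astype(np.float32)))
    print("door",cv2.minAreaRect((door[:,:2]*1000).astype(np.float32)),door.min(0).round(3),door.max(0).round(3))
    m=(X>.58)&(X<.67)&(abs(Y+.04)<.06)&(Z>.08)&(Z<.13);print("floor z",np.median(Z[m]))
E
```

```text
scene jar top n 172 [ 0.4219 -0.317   0.0867] [ 0.4216 -0.3178  0.0859] [0.048 0.045 0.015]
rim 690 0.2024 ((628.7628173828125, -33.318389892578125), (161.28329467773438, 195.89630126953125), 5.7408599853515625)
door ((464.82403564453125, 4.825283050537109), (159.14512634277344, 17.241838455200195), 24.26931381225586) [ 0.392 -0.032  0.191] [0.535 0.045 0.21 ]
floor z 0.10814224107395798
top jar top n 239 [ 0.4186 -0.3177  0.0855] [ 0.4188 -0.3185  0.0859] [0.042 0.046 0.015]
rim 489 0.2028 ((627.920654296875, -33.1419677734375), (155.7994842529297, 195.9097442626953), 5.846888542175293)
door ((463.7896728515625, 4.503875732421875), (157.89881896972656, 16.932270050048828), 24.187931060791016) [ 0.391 -0.031  0.191] [0.535 0.044 0.213]
floor z 0.10624789541748547
```

View pics/crop.png

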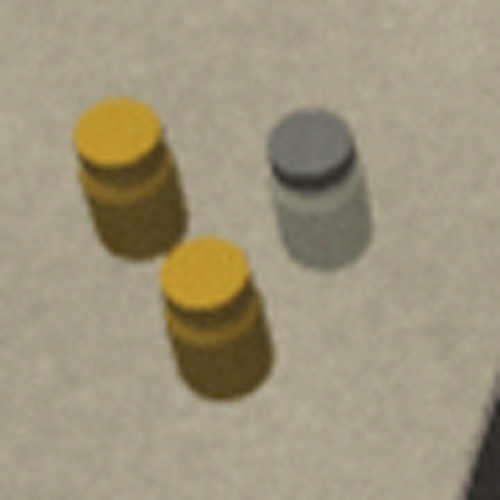

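The crop confirms it: jar A, at crop px (315,180), has a grey steel lid on a clear body, and the other two are all yellow. The jar is at (0.420, -0.318), and the top height of 86 mm matches. The tier is at (0.630, -0.035) with a yaw of about 5.9°, and the door is open about 1.24 rad. I'll grasp with the finger line at 48°, away from both look-alikes.

```bash
cat >> h.py <<'E'
from station import env,effector,solver
def R(a):
    a=np.radians(a);c,s=np.cos(a),np.sin(a);return np.array([[c,s,0],[s,-c,0],[0,0,-1.]])
YAW=5.9; C=np.array([.630,-.0355])
y=np.radians(YAW); T=np.array([[np.cos(y),-np.sin(y)],[np.sin(y),np.cos(y)]])
def w(x,yy): return C+T@np.array([x,yy])
def F(n=4):
    f=[]
    for _ in range(n): f.append(env.sense()["wrist_force"]);env.pause(.02)
    return np.mean(f,0)
E
python3 - <<'E'
from h import *
J=[.420,-.318]
env.reach([*J,.16],R(-42)); env.movel([*J,.036],rate=.12)
effector.grasp(15); s=env.sense(); print(s["gripper_width"],s["grasp_force"],s["ee_pos"],s["t"])
env.movel([*J,.30],rate=.2); s=env.sense(); print(s["gripper_width"],s["grasp_force"],s["wrist_force"],s["t"])
p=w(.012,0); print(p)
for a in(YAW,YAW+180): print(a,solver.inverse_kinematics([*p,.3],R(a)))
E
```

```text
0.051534514818050575 15.000168420374393 [ 0.42000585 -0.31805322  0.0360845 ] 4.4667
0.05109964459422988 14.999760735081509 [-0.45860649  1.1740403  -2.23581571] 5.9333
[ 0.64193643 -0.03426649]
5.9 [ 0.19863258  0.40764572 -0.27127119  1.50965918  0.11257248  1.23963092
 -1.55592554]
185.9 [ 0.77710434  0.77114353 -1.32282844  1.47086515  0.74633232  1.47197482
  1.12848325]
```

```bash
python3 - <<'E'
from h import *
p=w(.012,0)
env.movel([*p,.30],frame=R(YAW),rate=.2)
env.movel([*p,.160],rate=.1); f0=F(); print(f0,env.sense()["t"])
env.movel([*p,.147],rate=.04); f1=F();print("z147",f1)
z=.147
while z>.134 and F(3)[2]-f0[2]<1.2:
    z-=.001; env.movel([*p,z],rate=.03)
print("contact z",z,F()-f0,env.sense()["ee_pos"])
effector.release(); env.pause(.2); print(F())
env.movel([*p,.30],rate=.15)
print(env.sense()["t"])
E
```

```text
[ 0.87259224 -0.20127533 -1.87952635] 9.5
z147 [-0.26922518 -0.19431527 -1.52936306]
contact z 0.141 [-2.99619249  0.05192233  7.57480561] [ 0.64222041 -0.03421386  0.14209268]
[-0.07952954 -0.17094693 -0.06632125]
14.1667
```

```bash
cat >> h.py <<'E'
H=w(-.078,.090)
def pose(th,gap,z,r=.12):
    "TCP with door angle th, gap from outer face to finger side"
    b=np.radians(YAW)-th
    n=-np.array([np.cos(b),np.sin(b)]); u=np.array([np.sin(b),-np.cos(b)])
    return [*(H+r*u+(.003+.010+gap)*n),z],R(np.degrees(b)),n
E
python3 - <<'E'
from h import *
import cv2
from station import tip_of
effector.grasp(20)
p,o,n=pose(1.24,.04,.30); print(p)
env.movel(p,frame=o,rate=.2)
im,d=viewer.read_camera("scene"); a=cv2.resize(im[150:340,230:420],(580,580),interpolation=cv2.INTER_CUBIC); cv2.imwrite("pics/a.png",a[:,:,::-1])
for c in("scene","top"):
    if c=="top": im,d=viewer.read_camera(c)
    for nm in("jar","door_push","door_latch","hinge_top"): print(c,nm,[(np.round(r["at"],3).tolist(),round(r["score"],2)) for r in tip_of(c,nm)][:3])
    W=cloud(c,d); m=(np.hypot(W[...,0]-.642,W[...,1]+.034)<.05)&(W[...,2]>.18)&(W[...,2]<.2); print(m.sum(),W[m].mean(0) if m.any() else 0)
print(H,env.sense()["t"],env.sense()["joint_positions"],env.sense()["gripper_width"])
E
```

```text
[np.float64(0.4119997152687135), np.float64(0.04366152864481702), 0.3]
scene jar [([0.521, -0.337, 0.001], 0.71), ([0.646, -0.032, 0.107], 0.57), ([0.446, -0.42, -0.002], 0.57)]
scene door_push [([0.435, 0.001, 0.204], 0.75), ([0.722, -0.299, -0.004], 0.32)]
scene door_latch [([0.399, -0.021, 0.186], 0.78)]
scene hinge_top [([0.547, 0.048, 0.202], 0.77)]
277 [ 0.6448917  -0.03293823  0.19184212]
top jar [([0.642, -0.032, 0.112], 0.95), ([0.515, -0.336, 0.0], 0.82), ([0.448, -0.415, 0.0], 0.64)]
top door_push [([0.435, -0.001, 0.204], 0.52), ([0.63, -0.036, 0.004], 0.42), ([0.718, -0.302, 0.005], 0.33)]
top door_latch [([0.399, -0.018, 0.189], 0.46)]
top hinge_top [([0.543, 0.041, 0.202], 0.68)]
270 [ 0.63983585 -0.03379592  0.19100343]
[0.54316185 0.04600544] 17.4083 [ 0.04457692 -0.01950565 -0.22570228  2.01918797 -0.00483945  1.14148595
 -2.88695045] 0.00047326204312467967
```

View pics/a.png

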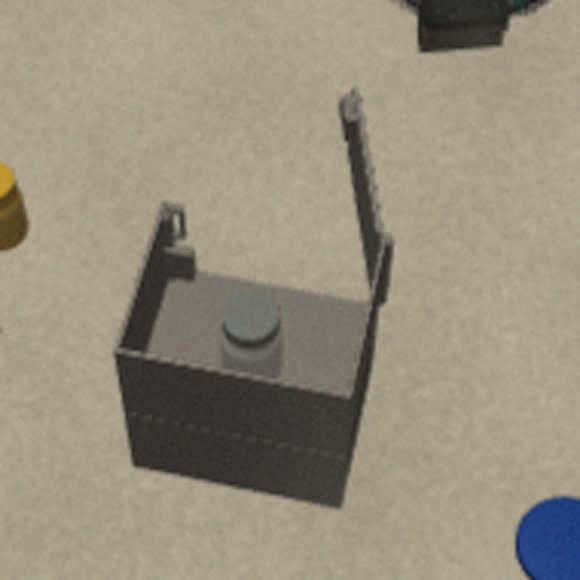

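The jar stands upright in the tier at crop px (250,335), and the depth readings put it within a few mm of target. Next I'll push the door along its arc, with fine force-watched steps near the latch.

```bash
python3 - <<'E'
from h import *
Z=.178
p,o,n=pose(1.24,.04,Z); env.movel(p,frame=o,rate=.12)
f0=F(8)
th=1.24
p,o,n=pose(th,.012,Z); env.movel(p,frame=o,rate=.06)
def push(): return -(F(4)-f0)@n*-1
log=[]
while th>.30:
    th-=.09; p,o,n=pose(th,0,Z); env.movel(p,frame=o,rate=.06)
    f=(F(2)-f0)@n; log.append((round(th,3),round(f,2)))
    if f>9: break
print(log,env.sense()["t"])
if f<9:
  log=[];peak=0
  while th>-.17:
    th-=.0065; p,o,n=pose(th,0,Z); env.movel(p,frame=o,rate=.03)
    f=(F(3)-f0)@n; peak=max(peak,f); log.append((round(th,4),round(f,2)))
    if f>11 or (peak>4.5 and f<peak-2.5): break
  print(log,env.sense()["t"],f0)
E
```

```text
Traceback (most recent call last):
ValueError: matmul: Input operand 1 has a mismatch in its core dimension 0, with gufunc signature (n?,k),(k,m?)->(n?,m?) (size 2 is different from 3)
```

```bash
python3 - <<'E'
from h import *
Z=.178; f0=np.array([-.08,-.17]); th=1.15; log=[]
while th>.30:
    th-=.09; p,o,n=pose(th,0,Z); env.movel(p,frame=o,rate=.06)
    f=(F(2)[:2]-f0)@n; log.append((round(th,3),round(float(f),2)))
    if f>9: break
print(log,env.sense()["t"])
if f<9:
  log=[];peak=0
  while th>-.17:
    th-=.0065; p,o,n=pose(th,0,Z); env.movel(p,frame=o,rate=.03)
    f=float((F(3)[:2]-f0)@n); peak=max(peak,f); log.append((round(th,4),round(f,2)))
    if f>11 or (peak>4.5 and f<peak-2.5) or env.sense()["t"]>60: break
  print(log,env.sense()["t"])
E
```

```text
[(1.06, -0.0), (0.97, 0.73), (0.88, -0.43), (0.79, 0.78), (0.7, 1.34), (0.61, 0.77), (0.52, 0.78), (0.43, 1.12), (0.34, 1.92), (0.25, 1.91)] 23.5583
[(0.2435, 2.18), (0.237, 1.94), (0.2305, 2.0), (0.224, 1.71), (0.2175, 1.47), (0.211, 1.69), (0.2045, 1.72), (0.198, 1.65), (0.1915, 2.15), (0.185, 1.38), (0.1785, 2.8), (0.172, 1.59), (0.1655, 1.84), (0.159, 1.66), (0.1525, 2.35), (0.146, 1.96), (0.1395, 2.15), (0.133, 1.83), (0.1265, 1.53), (0.12, 1.54), (0.1135, 1.71), (0.107, 2.2), (0.1005, 2.1), (0.094, 1.85), (0.0875, 2.4), (0.081, 2.08), (0.0745, 1.85), (0.068, 2.36), (0.0615, 2.48), (0.055, 2.23), (0.0485, 1.93), (0.042, 2.22), (0.0355, 1.95), (0.029, 2.01), (0.0225, 2.42), (0.016, 1.78), (0.0095, 1.89), (0.003, 1.88), (-0.0035, 3.01), (-0.01, 5.15), (-0.0165, 5.47), (-0.023, 5.45), (-0.0295, 5.99), (-0.036, 6.19), (-0.0425, 6.42), (-0.049, 7.32), (-0.0555, 2.78)] 37.6583
```

The force trace is textbook: about 2 N, then 5 N rising to 7.3 N over roughly 6 mm, then a drop to 2.8 N, so the latch snapped. I'll retreat and check that the door holds.

```bash
python3 - <<'E'
from h import *
import cv2
from station import tip_of
p,o,n=pose(-.0555,.05,.178); env.movel(p,rate=.06)
print((F()[:2])@n)
p[2]=.30; env.movel(p,rate=.15)
q=[p[0]-.09,p[1]+.05,.34]; env.movel(q,rate=.15); env.pause(.3)
for c in("scene","top"):
    im,d=viewer.read_camera(c)
    if c=="scene": cv2.imwrite("pics/b.png",cv2.resize(im[150:340,230:420],(580,580),interpolation=cv2.INTER_CUBIC)[:,:,::-1])
    for nm in("jar","door_push","door_latch"): print(c,nm,[(np.round(r["at"],3).tolist(),round(r["score"],2)) for r in tip_of(c,nm)][:3])
print("expected latch if shut",H+T@np.array([0,-.162]),env.sense()["t"])
E
```

```text
1.2190473493603098
scene jar [([0.518, -0.333, -0.001], 0.96), ([0.649, -0.033, 0.109], 0.78), ([0.448, -0.422, -0.001], 0.69)]
scene door_push [([0.45, -0.022, 0.202], 0.63)]
scene door_latch [([0.417, -0.051, 0.185], 0.84), ([0.438, 0.288, 0.0], 0.51)]
top jar [([0.446, -0.416, 0.001], 0.96), ([0.518, -0.338, -0.001], 0.7), ([0.64, -0.032, 0.113], 0.61)]
top door_push []
top door_latch []
expected latch if shut [ 0.55981424 -0.11513642] 41.2583
```

View pics/b.png

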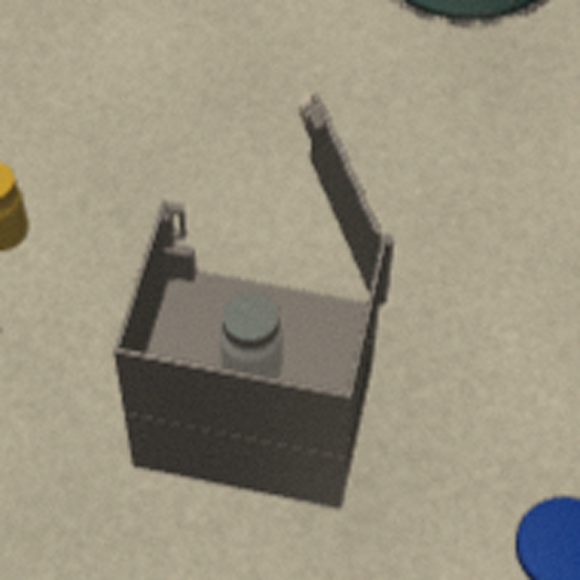

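The door came back open: the free edge is at crop px (315,105), so the latch was not fully seated when I stopped at the force drop. The jar is fine. I'll push again and carry on past the drop in 0.5 mm steps until the stop is lightly felt. I'll also check on retreat that the door doesn't follow.

```bash
python3 - <<'E'
from h import *
Z=.178
p,o,n=pose(1.24,.04,.25); env.movel(p,frame=o,rate=.25)
p,o,n=pose(1.24,.04,Z); env.movel(p,rate=.15); f0=F(4)[:2]
for th in(1.15,.95,.75,.55,.38,.24,.12,.03):
    p,o,n=pose(th,0,Z); env.movel(p,frame=o,rate=.08)
print(env.sense()["t"],f0,(F(3)[:2]-f0)@n)
log=[];peak=0;drop=None
while th>-.115:
    th-=.0065 if th>-.045 else .0042
    p,o,n=pose(th,0,Z); env.movel(p,frame=o,rate=.03)
    f=float((F(3)[:2]-f0)@n); peak=max(peak,f)
    e=np.array(env.sense()["ee_pos"][:2]); log.append((round(th,4),round(f,2),round(float((e-np.array(p[:2]))@n)*1e3,2)))
    if drop is None and peak>4.5 and f<peak-2.5: drop=th
    if f>8.8 or env.sense()["t"]>61: break
print(log,drop,env.sense()["t"])
for g in(.0007,.0014,.0025,.004,.006):
    p,o,n=pose(th,g,Z); env.movel(p,rate=.03); print(g,round(float((F(3)[:2]-f0)@n),2))
print(env.sense()["t"])
E
```

```text
46.9167 [0.17801045 0.19379151] 2.1419885626421054
[(0.0235, 2.83, 0.35), (0.017, 2.99, -0.01), (0.0105, 2.64, -0.12), (0.004, 2.19, -0.04), (-0.0025, 3.17, 0.09), (-0.009, 5.27, 0.5), (-0.0155, 5.15, 0.65), (-0.022, 6.46, 0.81), (-0.0285, 6.1, 0.94), (-0.035, 6.74, 1.11), (-0.0415, 6.87, 1.26), (-0.048, 7.42, 1.34), (-0.0522, 7.75, 1.52), (-0.0564, 3.47, -0.05), (-0.0606, 2.57, -0.28), (-0.0648, 2.61, -0.25), (-0.069, 1.74, -0.19), (-0.0732, 2.73, 0.06), (-0.0774, 2.88, 0.02), (-0.0816, 3.03, -0.07), (-0.0858, 3.59, 0.01), (-0.09, 5.1, 0.48), (-0.0942, 6.77, 0.99), (-0.0984, 8.56, 1.49), (-0.1026, 9.64, 1.97)] -0.0564 54.4667
0.0007 8.01
0.0014 6.05
0.0025 2.59
0.004 2.65
0.006 0.4
55.9667
```

```bash
python3 - <<'E'
from h import *
import cv2
from station import tip_of
p,o,n=pose(-.1026,.04,.178); env.movel(p,rate=.1)
p[2]=.30; env.movel(p,rate=.2)
env.movel([p[0]-.07,p[1]+.03,.32],rate=.2)
im,d=viewer.read_camera("scene"); cv2.imwrite("pics/c.png",cv2.resize(im[150:340,200:390],(580,580),interpolation=cv2.INTER_CUBIC)[:,:,::-1])
for nm in("jar","door_latch"): print(nm,[(np.round(r["at"],3).tolist(),round(r["score"],2)) for r in tip_of("scene",nm)][:3])
print(env.sense()["t"])
E
```

```text
jar [([0.52, -0.335, 0.002], 0.88), ([0.446, -0.423, -0.0], 0.84), ([0.647, -0.033, 0.109], 0.69)]
door_latch [([0.569, -0.114, 0.185], 0.66)]
57.9083
```

View pics/c.png

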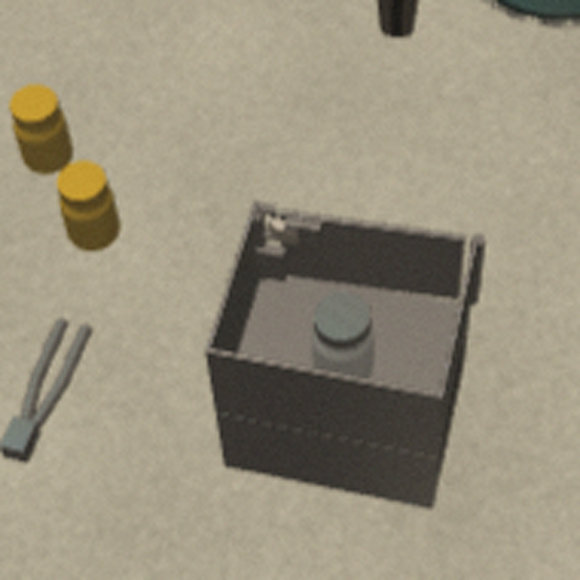

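The door is shut and holding with the robot well clear: the latch is behind the strike at crop px (275,225). The jar is upright inside at (343,335). Handing in.

```bash
python3 -c "
from station import workorder
print(workorder.finish_job())"
```

```text
the job is handed in; nothing more can be done
None
```

The steel-lidded jar stands upright in the upper tier and the door is latched and holding by itself; the first push stopped short and the door swung back open, the second seated it, and I handed the job in at about 58 s.

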